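Level the pouring board with a wedge

ROBOT

A 6-joint arm with a two-finger parallel gripper is mounted at the origin on the work surface. World frame = base frame: x ahead of the robot, y to its left, z up, the work surface at z = 0. Lengths are in m, angles in rad, forces in N, time in s.
With the tool pointing down it reaches from about 0.35 to 0.975 m from the base axis. Payload 17.4 kg.
Tool frame: the origin (TCP) lies midway between the tips of the shut fingers; the grasp point (between the pads) lies 19 mm behind it (robot.hold_point_z is the distance from the TCP to the grasp point, in m); x points along the fingers, y is the direction in which the jaws open and shut, and the axes are right-handed (so a half turn about x gives the same grasp; the last joint's range is limited). The gripper opens to 85 mm and grips with 20 to 120 N. Pads are 22 mm wide; open, the fingers measure 114 mm over their backs; the gripper's body (76 mm by 85 mm) begins 54 mm behind the grasp point. The pads swing forward as they close: fully open they stand 13 mm farther back than shut.
Start: joints at [1.148, 0.116, 1.442, -0, 1.584, -0.038], TCP at [0.253, 0.626, 0.231] pointing down, gripper open.
Joint ranges: [-2.83, 2.83], [-0.83, 2.19], [0.07, 2.5], [-1.14, 4.28], [0.01, 3], [-2.97, 2.97]. Speed limits (rad/s): [1.89, 1.89, 2.22, 3.14, 3.14, 3.14].

INTERFACE

Orientations are given as a 3x3 rotation matrix whose columns are the frame's x, y, z axes.
In Python, from bench import state, viewer, workorder, models, robot gives the robot as it stands.
- The arm moves only by the tool send_rows, never from a script. Its argument "plan" is one flat list of numbers, 4 for each row, row after row: the shift along the tool's x, y, z in cm, then the turn about the tool's x in rad. In form: [dx, dy, dz, roll, dx, dy, dz, roll, ...]. A call has 1 to 12 rows; each row is the pose to reach, as a shift and turn from the pose commanded when the call began, along the tool's axes at that moment; what a row does not reach only later rows make up. A row lasts 1/8 s, in which the tool goes at most 62.5 mm and 10.7 degrees, less where a joint would pass 70% of its speed; a pose out of reach is approached as far as the arm can. A call with a gripper value outside its range is refused whole. "fingers" is the finger opening in cm, from 0 to 8.54, set as the call begins (left out, the last holds). The fingers move at their own pace and stop on an object; "force" is the grip in N (left out, the last holds). Time passes only in rows, so rows that repeat a pose let the fingers close. It gives the time, the measured TCP pose, the force and the opening at its end, in the units of the state.
- state(): the state, without advancing time (a new reading comes with each control period).
- viewer.snapshot(name): name is "scene" or "top" or "wrist"; returns a dict with "pixels" (400x640x3 uint8, blue, green, red), "intrinsics" (3x3 intrinsics, pixels), "distortion" ([k1, k2, p1, p2, k3] as OpenCV has them; the pictures are not rectified), "camera_from_world" (4x4, takes a point from world to camera coordinates); the wrist camera has in their place "tool_from_camera" (4x4, takes a point from camera to tool coordinates, whose origin is the TCP and whose axes are the tool frame's). Camera axes: x right, y up, looking along -z (the intrinsics and any distortion apply to the point x, -y, -z); pixel columns grow to the right and rows downward; lengths in m; the calibration is good to about 2 mm. A picture is of the moment at which its call begins: read the wrist's pose just before it. There is no depth.
- workorder.job_done(): hands the job in, once; it reports no verdict.
Trained networks look in a picture, given as the dict that the camera call returned (one of the last four; its "shot" number tells which), for a name from the list of things; names that differ only in an ending like _2 or _b are one class to them, and where a whole thing is asked for, a point or a joint stands for the part that bears it (a point fixed in the world has none). Each returns a list of dicts, best first, with "p" (0 to 1); they miss things now and then, are a little off and sometimes report something else, mostly with a low value. They report only what shows in the picture. A call takes as long as a camera call. They do not tell look-alikes from the thing itself.
- models.search_frame(picture, thing): "extent" ([left, top, width, height] as shares, 0 to 1, of the picture: columns of its width, rows of its height, round what is visible of it).
- models.regions_of(picture, thing): "region" (400x640 bool, what is visible of it) and "extent" ([left, top, width, height] as shares, 0 to 1, of the picture: columns of its width, rows of its height, round what is visible of it).
- models.pinpoint(picture, thing): "point" ([row, column] as shares, 0 to 1, of the picture: columns of its width, rows of its height: a listed point, or the origin of a listed thing).
The state is a dict: "time_s": time; "joints": joint angles; "qd": joint speeds; "tau": joint torques, N m; "ee_pos": TCP position; "tool_rot": TCP orientation; "ft_force": force on the tool from outside, world axes, zero at the start; "wrist_torque": the same for the moment, N m; "width": opening from 0.0 (shut) to 1.0 (fully open).
Only numpy, scipy, OpenCV 4.12 (cv2) and the standard library are available. Lean on these libraries where they do the work, as an engineer would, in place of code of your own. Each camera call takes 0.05 s, during which the arm holds its last target.

TASK

The pouring board on the bench is low at the corner nearest you. Take the loose wooden wedge, slide it thin end first under that corner, straight in along the board's diagonal, and push it until the bubble of the spirit level on top sits centred between its lines. Leave the wedge there carrying the corner; do not touch the level, do not push the board along on its props and do not disturb the other things on the bench.

Things in the scene. Friction and masses are not known exactly. Their poses are not given: they have to be found in the camera images.
- bubble (a joint): bubble of the spirit level: offset of its middle from the vial's middle, m, + towards the far end. 0 = centred between the black lines (bubble 18 mm long, lines 22 mm apart: good to 2 mm). 6 mm per degree of tilt, stops at 13 mm, 1 s to settle. Starts at the far stop; as the near corner rises it comes back through 0 to negative, near 0 by about 0.3 mm per mm the wedge goes in
- level_end (a point): middle of the lower edge of the level's near end; x along the level, away from the robot. An aluminium bar 400 x 22 x 46 mm (long, wide, high), yellow-green vial in the middle of its top. It lies along the board's diagonal and juts out 38 mm beyond the near edge, underside 105 to 130 mm above the bench, over the wedge's place: the hand must lean back from it, fingers pointing forwards and down
- corner (a point): middle of the lower edge of the board's low near corner, clipped to a straight edge 48 mm wide. x: along the diagonal into the board, away from the robot (the way to push, level but for the tilt); z up. At the start 13 to 17 mm above the bench, the board leaning 2.6 degrees towards it. Once level it is 23.5 to 27.5 mm up (it differs each time), the wedge then 75 to 100 mm in
- board_ref (a point): point on the board's underside, 40 mm in from the near edge; axes as corner. The board is loose: a 260 mm square of 18 mm ply, a corner to the robot, with four upright boards 80 mm high (200 mm square outside, ends crossing by 12 mm) round a plaster tile; 2.2 kg with the level. It stands on three fixed round props: two taller ones at the far side, a short one 112 to 148 mm in from the near edge
- wedge_mid (a point): the wooden wedge's centre, 11 mm above its flat underside, 70 mm from either end. Pale wood, 140 mm long, 36 mm wide, 8 mm thick at the thin end rising evenly to 36 mm at the butt (1 in 5), 85 g. x: along it towards the thin end, within 0.5 rad of straight away from the robot at the start; z up. It lies flat on the bench, left or right of the board's near corner
- wedge_tip (a point): middle of the lower edge of the wedge's thin end, 70 mm along x from its centre; axes as wedge_mid
- packer: bystander: flat parallel packing slip of the same pale wood, 120 x 36 x 12 mm, lying flat (not a wedge, leave it); origin at the centre of its underside
- beaker: bystander: plaster beaker blank standing upside down, 92 mm across the foot, 118 mm tall; origin at the centre of its underside
- plate: bystander: plaster plate, 170 mm across, 19 mm high; origin at the centre of its underside
- ringmould: bystander: thick plaster ring mould, 100 mm across, 40 mm high; origin at the centre of its underside
- bracket: bystander: small triangular plaster wall bracket standing on its edge, 100 mm wide and high; origin at the centre of its underside
- knife: bystander: modelling spatula with a dark wooden handle, 190 mm long, lying flat; origin at the centre of its underside
- brush: bystander: brush, 180 mm long, lying flat; origin at the centre of its underside
- stick: bystander: round wooden modelling stick, 12 mm thick, 170 mm long, lying flat; origin at the centre of its underside
Mind the look-alikes: they are no part of the job. Of the things shaped like the part that bears wedge_mid, the wooden one is meant.

How it is judged:
By the outcome, as a careful person would: the job done as asked, in the order asked, and still so for the second after the job is handed in, with the robot touching nothing.
It also fails if it takes over 61 s, if anything falls off the work surface, if the arm or the gripper's body presses on something with over 40 N, if the wrist force passes 120 N, or if a joint passes its speed limit or range.

## Working session

There is one attempt and no reset: what is moved stays moved. The work goes in short steps, Python scripts to look and compute and a tool call to move; the robot and the scene stay as the last step left them, time stands still between calls to the robot, and variables do not carry over. Pictures are saved under pics/ and viewed, and the job is handed in when it is done.

Besides the shell and the picture viewer there is one more tool, called after "Call:" in YAML: its name, and indented under it one key for each argument. send_rows: Moves the arm, as the interface text tells. Its arguments: {"type":"object","properties":{"plan":{"type":"array","items":{"type":"number"}},"fingers":{"type":"number"},"force":{"type":"number"}},"required":["plan"]}

```bash
ls -la; mkdir -p pics; python3 - <<'E'
from bench import state, viewer, workorder, models, robot
import cv2, numpy as np
s=state(); print({k:np.round(v,3).tolist() for k,v in s.items()})
print([a for a in dir(robot) if a[0]!='_'], robot.hold_point_z)
for n in ("scene","top","wrist"):
    p=viewer.snapshot(n); cv2.imwrite(f"pics/a_{n}.png",p["pixels"])
    print(n,p.get("shot"),np.round(p["intrinsics"],1).tolist(),p["distortion"])
    print(np.round(p.get("camera_from_world",p.get("tool_from_camera")),3).tolist())
E
```

```text
total 12
drwxr-xr-x  3 agent agent 4096 Dec  7 04:20 .
drwxr-xr-x 23 root  root  4096 Dec  7 04:19 ..
drwxr-xr-x  2 agent agent 4096 Dec  7 04:20 pics
{'time_s': 0.0, 'joints': [1.148, 0.116, 1.442, -0.0, 1.584, -0.038], 'qd': [0.0, -0.002, 0.0, -0.001, 0.001, 0.0], 'tau': [-0.005, -73.198, -63.248, -0.0, 0.006, 0.0], 'ee_pos': [0.253, 0.625, 0.231], 'tool_rot': [[-0.0, 0.375, 0.927], [-0.001, 0.927, -0.375], [-1.0, -0.001, -0.0]], 'ft_force': [-0.179, 0.332, 0.343], 'wrist_torque': [-0.032, 0.02, 0.006], 'width': 0.996}
['Unreachable', 'hold_point_z'] 0.0187
scene 1 [[503.8, 0.0, 320.9], [0.0, 503.8, 186.6], [0.0, 0.0, 1.0]] [-0.05833305  0.          0.          0.          0.        ]
[[-0.866, 0.5, 0.006, 0.432], [-0.287, -0.508, 0.812, 0.025], [0.409, 0.702, 0.583, -2.031], [0.0, 0.0, 0.0, 1.0]]
top 2 [[505.2, 0.0, 316.4], [0.0, 505.2, 204.5], [0.0, 0.0, 1.0]] [-0.14786354  0.          0.          0.          0.        ]
[[0.041, -0.999, 0.0, -0.013], [0.978, 0.04, 0.204, -0.525], [-0.204, -0.008, 0.979, -1.357], [0.0, 0.0, 0.0, 1.0]]
wrist 3 [[314.2, 0.0, 313.2], [0.0, 314.2, 201.9], [0.0, 0.0, 1.0]] [0.0142818 0.        0.        0.        0.       ]
[[0.001, 0.274, -0.962, -0.143], [1.0, 0.0, 0.001, 0.0], [0.0, -0.962, -0.274, -0.07], [0.0, 0.0, 0.0, 1.0]]
```

View pics/a_scene.png

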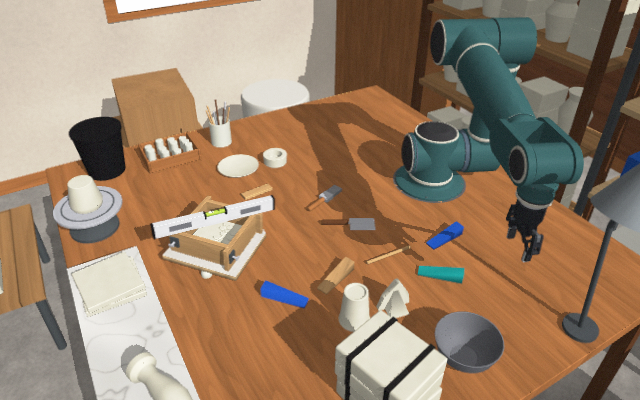

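View pics/a_top.png

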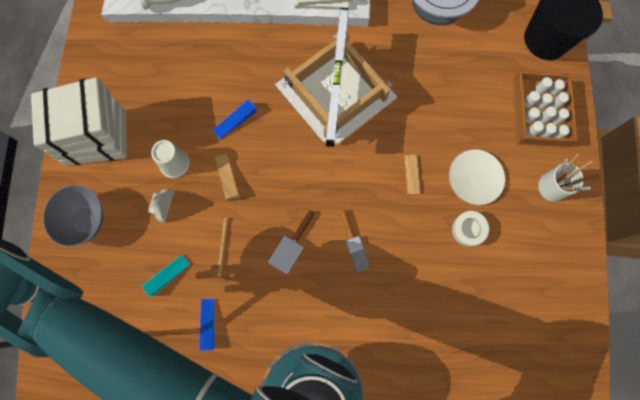

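View pics/a_wrist.png

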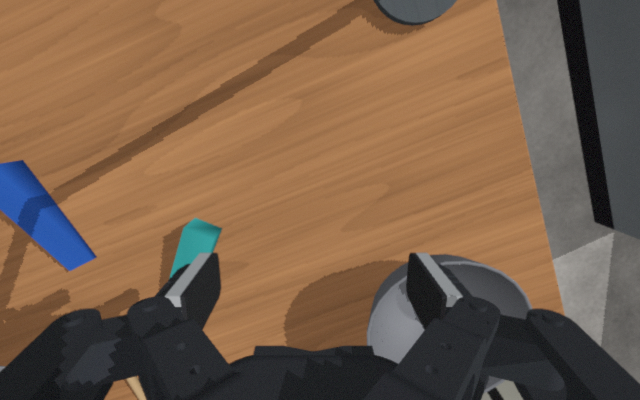

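The pictures show these candidates in the top view:
- Wood piece at (227,177).
- Wood piece at (413,174), probably the packer.
- Blue wedges at (235,119) and (207,325).
- Teal wedge at (166,276).

The board's near corner is at about (332,141). Next I'll crop in on the wood pieces and run the networks.

```bash
cat > h.py <<'E'
from bench import state, viewer, workorder, models, robot
import cv2, numpy as np
def cam(p):
    K=np.array(p["intrinsics"]);D=np.array(p["distortion"],float)
    if "camera_from_world" in p: T=np.array(p["camera_from_world"])
    else:
        s=p["_state"]; W=np.eye(4);W[:3,:3]=s["tool_rot"];W[:3,3]=s["ee_pos"]
        T=np.linalg.inv(W@np.array(p["tool_from_camera"]))
    return K,D,T
def snap(n):
    s=state(); p=viewer.snapshot(n); 
    if n=="wrist": p["_state"]=s
    return p
def proj(p,X):
    K,D,T=cam(p); X=np.atleast_2d(X); c=X@T[:3,:3].T+T[:3,3]; c=c*[1,-1,-1]
    return cv2.projectPoints(c.reshape(-1,1,3),np.zeros(3),np.zeros(3),K,D)[0].reshape(-1,2)
def ray(p,uv):
    K,D,T=cam(p); n=cv2.undistortPoints(np.array(uv,float).reshape(-1,1,2),K,D).reshape(-1,2)
    d=np.c_[n[:,0],-n[:,1],-np.ones(len(n))]; R=T[:3,:3]
    return -R.T@T[:3,3], d@R
def onz(p,uv,z):
    o,d=ray(p,uv); return o+d*((z-o[2])/d[:,2])[:,None]
def tri(obs):
    A=np.zeros((3,3));b=np.zeros(3)
    for p,uv in obs:
        o,d=ray(p,uv);d=d[0]/np.linalg.norm(d[0]);M=np.eye(3)-np.outer(d,d);A+=M;b+=M@o
    return np.linalg.solve(A,b)
def q(p,row_col): return [row_col[1]*640,row_col[0]*400]
E
python3 - <<'E'
from h import *
ps={n:snap(n) for n in ("top","scene")}
best={}
for t in ("wedge_mid","wedge_tip","corner","board_ref","level_end","packer"):
    for n,p in ps.items():
        for r in models.pinpoint(p,t)[:4]:
            uv=q(p,r["point"]); print(t,n,round(r["p"],2),np.round(uv,1))
            if (t,n) not in best: best[t,n]=uv
for t in ("corner","level_end"):
    try: print(t,tri([(ps[n],best[t,n]) for n in ps]))
    except Exception as e: print(e)
a=cv2.resize(ps["top"]["pixels"][130:220,180:280],None,fx=4,fy=4,interpolation=cv2.INTER_CUBIC)
b=cv2.resize(ps["scene"]["pixels"][230:330,250:420],None,fx=3.6,fy=3.6,interpolation=cv2.INTER_CUBIC)[:360]
b2=cv2.resize(ps["top"]["pixels"][130:220,370:470],None,fx=4,fy=4,interpolation=cv2.INTER_CUBIC)
cv2.imwrite("pics/b1.png",np.hstack([a,b2])); cv2.imwrite("pics/b2.png",b)
E
```

```text
wedge_mid top 0.93 [236.5 119.2]
wedge_mid top 0.71 [224.2 177.5]
wedge_mid top 0.63 [206.6 322.4]
wedge_mid top 0.6 [164.6 277.1]
wedge_mid scene 0.89 [437.5 274.9]
wedge_mid scene 0.84 [338.8 276.2]
wedge_mid scene 0.59 [446.2 233.5]
wedge_mid scene 0.58 [283.4 296.2]
wedge_tip top 0.76 [183.6 261.9]
wedge_tip top 0.69 [207.5 297. ]
wedge_tip top 0.62 [220.9 154.5]
wedge_tip top 0.61 [214.4 135.8]
wedge_tip scene 0.86 [323.4 294.9]
wedge_tip scene 0.83 [417.9 268.9]
wedge_tip scene 0.77 [304.9 304.1]
wedge_tip scene 0.57 [427.3 243.4]
corner top 0.59 [329.7 142.8]
corner top 0.24 [352.9 240.8]
corner scene 0.59 [266.4 230. ]
board_ref top 0.57 [329.1 128.6]
board_ref top 0.32 [407.5 172.4]
board_ref top 0.2 [223.4 172.8]
board_ref top 0.15 [351.3 242.9]
board_ref scene 0.84 [247.6 235.8]
board_ref scene 0.59 [347.8 222.1]
level_end top 0.72 [327.6 144.8]
level_end scene 0.84 [272.7 203. ]
packer top 0.83 [409.2 172.7]
packer scene 0.46 [257.7 191.4]
packer scene 0.25 [272.2 205.8]
corner [ 0.7118792  -0.01936063  0.02622175]
level_end [ 0.67633536 -0.0161679   0.13012048]
```

View pics/b1.png

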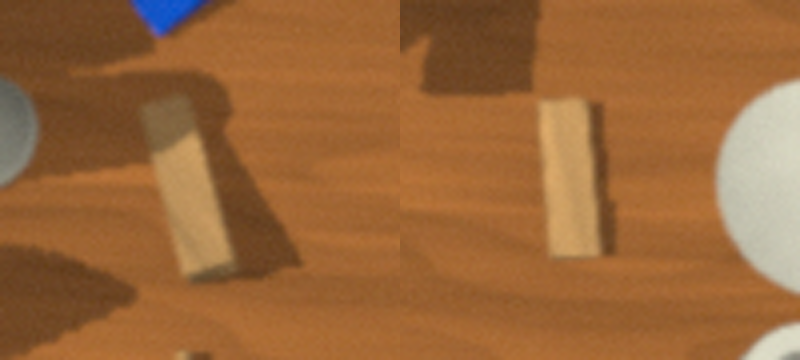

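View pics/b2.png

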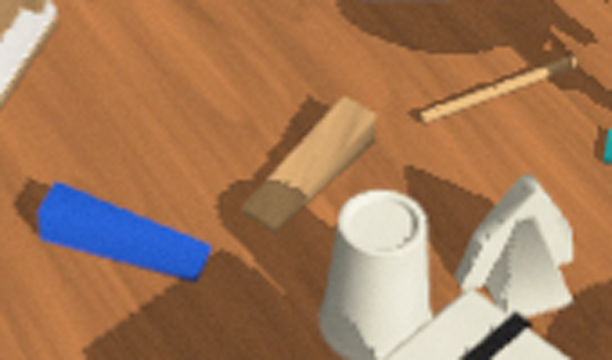

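The wooden wedge is the piece at top (227,177) / scene (338,276). Its shadow widens towards the near end, so the thin end points away from the robot. The other wood piece, at (413,174), has an even, thin shadow: that is the packer. The blue and teal wedges are not wooden. Next I'll measure the poses.

```bash
python3 - <<'E'
from h import *
ps={n:snap(n) for n in ("top","scene")}
t,s=ps["top"],ps["scene"]
print("mid tri",tri([(t,[224.2,177.5]),(s,[338.8,276.2])]),"top on z=.011",onz(t,[[224.2,177.5]],.011),"scene",onz(s,[[338.8,276.2]],.011))
print("tip tri",tri([(t,[220.9,154.5]),(s,[323.4,294.9])]),onz(t,[[220.9,154.5]],0),onz(s,[[323.4,294.9]],0))
from scipy.optimize import minimize
from scipy.spatial import ConvexHull
masks={}
for n,p in ps.items():
    for r in models.regions_of(p,"wedge_mid")[:5]:
        m=r["region"]; ys,xs=np.nonzero(m); c=(xs.mean(),ys.mean())
        print(n,round(r["p"],2),np.round(c,1),m.sum())
        if abs(c[0]-(226 if n=="top" else 338))<12 and abs(c[1]-(177 if n=="top" else 275))<12: masks[n]=m
def wv(x,y,a):
    L=np.array([[70,8],[70,0],[-70,0],[-70,36]])
    V=[]
    for l,h in L:
        for w in(-18,18): V.append([l,w,h])
    V=np.array(V)/1000.;c,sn=np.cos(a),np.sin(a)
    return np.c_[x+c*V[:,0]-sn*V[:,1],y+sn*V[:,0]+c*V[:,1],V[:,2]]
S=8
def cost(v):
    tot=0
    for n,m in masks.items():
        uv=proj(ps[n],wv(v[0],v[1],v[2]))
        ys,xs=np.nonzero(m);x0,y0=xs.min()-15,ys.min()-15;x1,y1=xs.max()+15,ys.max()+15
        M=cv2.resize(m[y0:y1,x0:x1].astype(np.float32),None,fx=S,fy=S,interpolation=cv2.INTER_LINEAR)>.5
        h=cv2.convexHull(((uv-[x0,y0]+.5)*S).astype(np.float32)); im=np.zeros(M.shape,np.uint8)
        cv2.fillConvexPoly(im,h.astype(np.int32),1)
        tot+=1-(im.astype(bool)&M).sum()/(im.astype(bool)|M).sum()
    return tot
best=None
for a in(-.3,-.1,.1,.3):
    m0=onz(t,[[224.2,177.5]],.011)[0]
    r=minimize(cost,[m0[0],m0[1],a],method="Nelder-Mead",options=dict(initial_simplex=[[m0[0],m0[1],a],[m0[0]+.01,m0[1],a],[m0[0],m0[1]+.01,a],[m0[0],m0[1],a+.15]]))
    if best is None or r.fun<best.fun: best=r
print(best.x,best.fun, list(masks))
v=best.x
o=[]
for n,b in(("top",(170,120,290,220)),("scene",(250,220,430,330))):
    im=ps[n]["pixels"]; x0,y0,x1,y1=b; c=cv2.resize(im[y0:y1,x0:x1],None,fx=4,fy=4,interpolation=cv2.INTER_CUBIC)
    uv=(proj(ps[n],wv(*v))-[x0,y0]+.5)*4
    for i,j in((0,1),(2,3),(4,5),(6,7),(0,2),(2,4),(4,6),(6,0),(1,3),(3,5),(5,7),(7,1)): cv2.line(c,tuple(int(k) for k in uv[i]),tuple(int(k) for k in uv[j]),(0,0,255),1)
    cv2.imwrite(f"pics/c_{n}.png",c)
for n,b in(("top",(270,0,400,150)),("scene",(140,180,290,290))):
    x0,y0,x1,y1=b;cv2.imwrite(f"pics/d_{n}.png",cv2.resize(ps[n]["pixels"][y0:y1,x0:x1],None,fx=4,fy=4,interpolation=cv2.INTER_CUBIC))
E
```

```text
mid tri [0.60077523 0.2832967  0.01283395] top on z=.011 [[0.60354588 0.28196332 0.011     ]] scene [[0.59767742 0.28373172 0.011     ]]
tip tri [ 0.67425872  0.30607057 -0.00988466] [[0.67682159 0.29997514 0.        ]] [[0.67383452 0.31852757 0.        ]]
top 0.86 [226.6 177.3] 578
top 0.74 [164.5 276.1] 710
top 0.74 [206.7 325.3] 744
top 0.62 [234.9 118.9] 679
scene 0.93 [442.  272.9] 551
scene 0.67 [446.4 235.4] 428
scene 0.65 [282.3 294.9] 669
scene 0.58 [336.7 274.7] 583
[0.60727563 0.27681202 0.35056929] 0.16160582055382833 ['top', 'scene']
```

```bash
python3 -c "
import cv2,numpy as np
a=cv2.imread('pics/c_top.png');b=cv2.imread('pics/c_scene.png');print(a.shape,b.shape)
cv2.imwrite('pics/c.png',cv2.resize(np.vstack([cv2.copyMakeBorder(a,0,0,0,b.shape[1]-a.shape[1],cv2.BORDER_CONSTANT),b]),None,fx=.7,fy=.7))"
```

```text
(400, 480, 3) (440, 720, 3)
```

View pics/c.png

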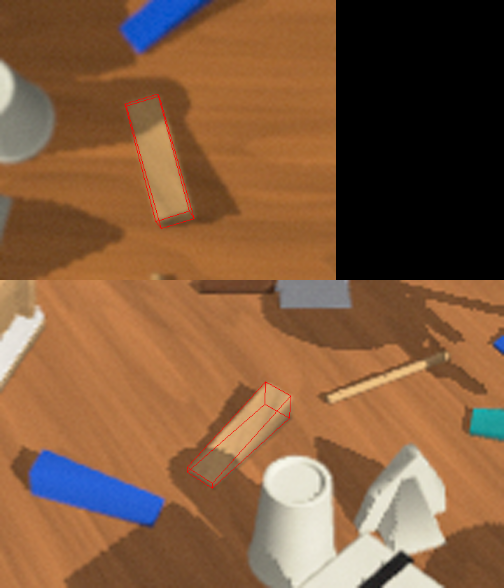

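View pics/d_top.png

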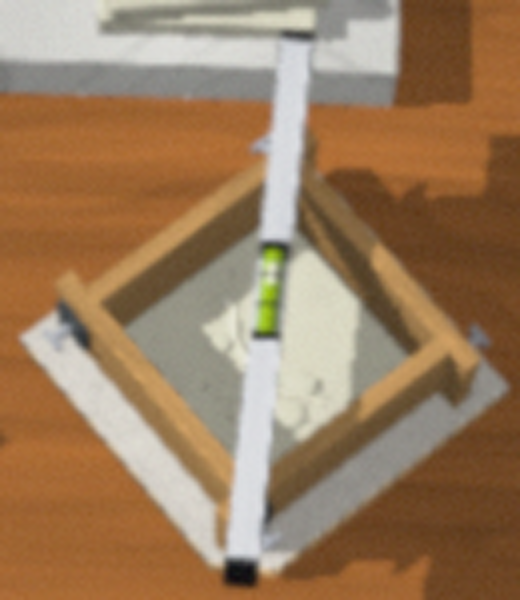

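View pics/d_scene.png

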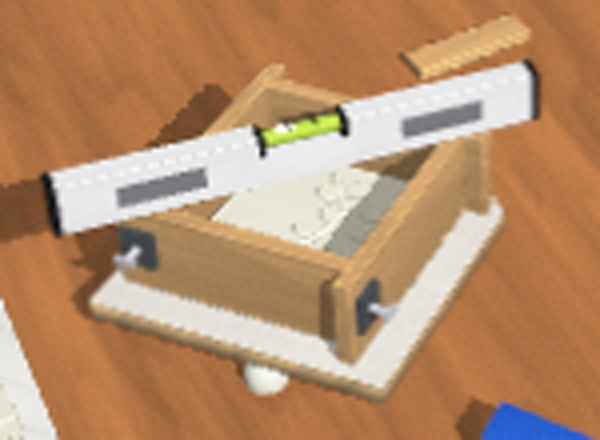

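```bash
python3 - <<'E'
from h import *
from scipy.optimize import minimize
ps={n:snap(n) for n in ("top","scene")}
t,s=ps["top"],ps["scene"]
m={}
for n,p in ps.items():
    r=models.regions_of(p,"level_end")
    for k in r[:3]: ys,xs=np.nonzero(k["region"]);print(n,round(k["p"],2),xs.min(),xs.max(),ys.min(),ys.max(),k["region"].sum())
    m[n]=r[0]["region"]
def box(x,y,z,a,pt):
    V=np.array([[l,w,h] for l in(0,.4) for w in(-.011,.011) for h in(0,.046)])
    c,sn=np.cos(pt),np.sin(pt); X=V[:,0]*c-V[:,2]*sn; Z=V[:,0]*sn+V[:,2]*c
    return np.c_[x+np.cos(a)*X-np.sin(a)*V[:,1],y+np.sin(a)*X+np.cos(a)*V[:,1],z+Z]
S=8
def cost(v):
    tot=0
    for n,mm in m.items():
        uv=proj(ps[n],box(*v,np.radians(2.6)))
        ys,xs=np.nonzero(mm);x0,y0=max(xs.min()-15,0),max(ys.min()-15,0);x1,y1=xs.max()+15,ys.max()+15
        M=cv2.resize(mm[y0:y1,x0:x1].astype(np.float32),None,fx=S,fy=S)>.5
        h=cv2.convexHull(((uv-[x0,y0]+.5)*S).astype(np.float32)); im=np.zeros(M.shape,np.uint8)
        cv2.fillConvexPoly(im,h.astype(np.int32),1);im=im>0
        tot+=1-(im&M).sum()/(im|M).sum()
    return tot
x0=np.array([.676,-.016,.12,-.06])
r=minimize(cost,x0,method="Nelder-Mead",options=dict(initial_simplex=[x0]+[x0+d for d in np.diag([.01,.01,.01,.06])],maxiter=400))
print("level",r.x,r.fun)
v=r.x;a=v[3];u=np.array([np.cos(a),np.sin(a)]);nn=np.array([-u[1],u[0]])
E_=v[:2]+.038*u; print("edge est",E_)
# board corners on top surface
Lc=onz(t,[[275.5,84.5]],.04)[0];Rc=onz(t,[[397,97]],.04)[0];Cl=onz(t,[[323.7,142.5]],.033)[0];Cr=onz(t,[[340,142]],.033)[0]
for nm,P in(("L",Lc),("R",Rc),("Cl",Cl),("Cr",Cr)): print(nm,P,"rel edge along,lat",(P[:2]-E_)@u,(P[:2]-E_)@nn)
print("LR dist",np.linalg.norm(Lc-Rc),"dir yaw",np.arctan2(*(Lc-Rc)[[1,0]])-np.pi/2)
for n,b,f in(("top",(270,0,400,160),4),("scene",(140,180,290,290),4)):
    x0,y0,x1,y1=b;c=cv2.resize(ps[n]["pixels"][y0:y1,x0:x1],None,fx=f,fy=f,interpolation=cv2.INTER_CUBIC)
    B=box(*v,np.radians(2.6)); 
    def dl(P,Q,col):
        g=(proj(ps[n],np.array([P,Q]))-[x0,y0]+.5)*f; cv2.line(c,tuple(int(k) for k in g[0]),tuple(int(k) for k in g[1]),col,1)
    for i in range(8):
        for j in range(i):
            if bin(i^j).count("1")==1: dl(B[i],B[j],(0,0,255))
    # board: clipped square, diag = along u; near edge at E_
    tl=np.radians(2.6); half=.130*2**.5
    for zz in(.015,.033):
        # full corner is 24mm before clipped edge
        pts=[(0,.024),(half-.024,half),(2*half-.024,0),(half-.024,-half),(0,-.024),(0,.024)]
        W=[[*(E_+u*l+nn*w),zz+l*np.tan(tl)] for l,w in pts]
        for P,Q in zip(W,W[1:]): dl(P,Q,(255,0,0))
    cv2.imwrite(f"pics/e_{n}.png",c)
E
```

```text
top 0.64 326 346 8 145 995
top 0.47 276 395 8 145 7368
scene 0.87 152 273 196 237 1780
scene 0.74 263 285 148 167 386
level [ 0.67823261 -0.02210422  0.10928647 -0.06228014] 0.25789167537519264
edge est [ 0.71615893 -0.02446934]
L [0.89016312 0.14627076 0.04      ] rel edge along,lat 0.16303998688240934 0.18123907189798374
R [ 0.86553041 -0.21841997  0.04      ] rel edge along,lat 0.1611533396309253 -0.1842777440161192
Cl [ 0.71486592 -0.00501624  0.033     ] rel edge along,lat -0.0025012644565247178 0.01933490915067268
Cr [ 0.71842156 -0.05250166  0.033     ] rel edge along,lat 0.00400296236923374 -0.027837146536450884
LR dist 0.3655216849296848 dir yaw -0.0674416806962741
```

View pics/e_top.png

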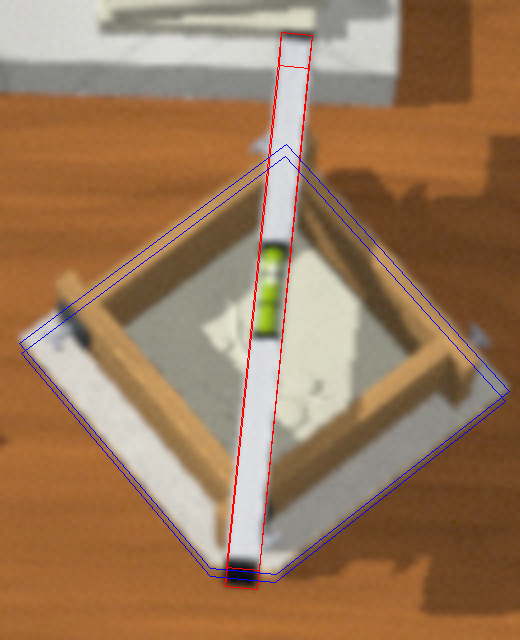

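View pics/e_scene.png

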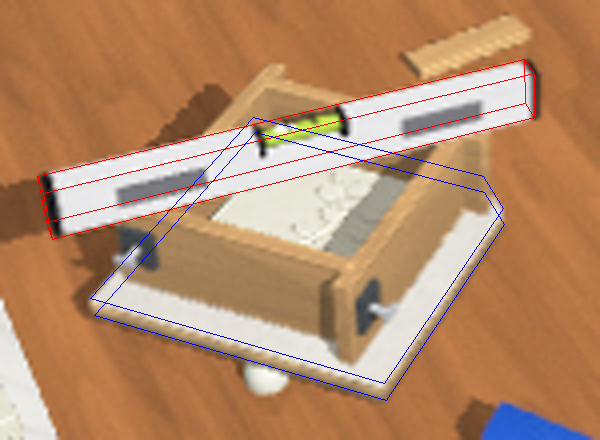

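The fits agree with the stated sizes:
- **Board:** edge at (0.716,-0.0245), yaw -0.065.
- **Wedge:** centre at (0.607,0.277), yaw 0.35.

The moves can't pitch the tool, so I'll do it in two parts:
1. Grip the wedge with the hand vertical and start it under the corner.
2. Push it home with the back of the open front finger. That finger reaches about 57 mm ahead of the hand's axis, which keeps the body clear of the level.

Now I'll move above the wedge.

Call:
send_rows:
  plan: [0, -2.2, 4.2, -0.07, 0, -4.5, 8.4, -0.15, 0, -6.7, 12.6, -0.22, 0, -8.9, 16.8, -0.3, 0, -11.1, 21.0, -0.37, 0, -13.4, 25.3, -0.45, 0, -15.6, 29.5, -0.52, 0, -17.9, 33.7, -0.6, 0, -20.1, 37.9, -0.67, 0, -22.3, 42.15, -0.735, 0, -22.3, 42.15, -0.735, 0, -22.3, 42.15, -0.735]
  fingers: 8.54

```text
time_s: 2.75
ee_pos: [0.5602, 0.2609, 0.2312]
tool_rot: [[-0.0, -0.342, 0.94], [0.0, 0.94, 0.342], [-1.0, 0.0, -0.0]]
ft_force: [0.1, -0.1, 0.5]
width: 1.002
```

```bash
python3 - <<'E'
from h import *
p=snap("wrist"); s=p["_state"]; print(s["time_s"],s["ee_pos"],np.round(s["tool_rot"],3).tolist(),np.round(s["joints"],2))
def wv(x,y,a):
    V=np.array([[l,w,h] for l,h in [[70,8],[70,0],[-70,0],[-70,36]] for w in(-18,18)])/1000.;c,sn=np.cos(a),np.sin(a)
    return np.c_[x+c*V[:,0]-sn*V[:,1],y+sn*V[:,0]+c*V[:,1],V[:,2]]
c=p["pixels"].copy()
cv2.imwrite("pics/f_raw.png",c)
uv=proj(p,wv(.6073,.2768,.3506))
for i,j in((0,1),(2,3),(4,5),(6,7),(0,2),(2,4),(4,6),(6,0),(1,3),(3,5),(5,7),(7,1)): cv2.line(c,tuple(int(k) for k in uv[i]),tuple(int(k) for k in uv[j]),(0,0,255),1)
cv2.imwrite("pics/f.png",c)
E
```

```text
2.75 [0.56020521 0.26086304 0.23121221] [[-0.0, -0.342, 0.94], [0.0, 0.94, 0.342], [-1.0, 0.0, -0.0]] [ 0.39 -0.01  1.57  0.    1.58 -1.53]
```

View pics/f.png

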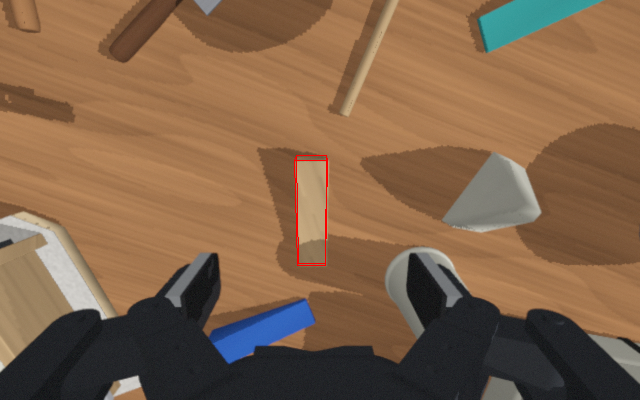

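The overlay matches the wedge at columns 296–328, rows 155–265, with the thin end at the bottom. Now I'll descend and grip.

Call:
send_rows:
  plan: [4, -0.1, 0, 0, 8, -0.1, 0, 0, 12, -0.1, 0, 0, 16, -0.1, 0, 0, 19, -0.1, 0, 0, 21, -0.1, 0, 0, 22.2, -0.1, 0, 0, 22.2, -0.1, 0, 0]
  fingers: 8.54

```text
time_s: 3.8
ee_pos: [0.5605, 0.26, 0.0092]
tool_rot: [[-0.0, -0.343, 0.939], [-0.0, 0.939, 0.343], [-1.0, -0.0, -0.0]]
ft_force: [0.1, -0.1, 0.2]
width: 1.001
```

Call:
send_rows:
  plan: [0, 0, 0, 0, 0, 0, 0, 0, 0, 0, 0, 0, 0, 0, 0, 0, 0, 0, 0, 0, 0, 0, 0, 0]
  fingers: 2.5
  force: 40

```text
time_s: 4.55
ee_pos: [0.5611, 0.2599, 0.0101]
tool_rot: [[0.001, -0.343, 0.939], [0.0, 0.939, 0.343], [-1.0, 0.0, 0.001]]
ft_force: [-0.3, -1.2, 6.2]
width: 0.414
```

Gripped at a width of 35 mm. Now I'll lift and carry it to the diagonal, behind the corner.

Call:
send_rows:
  plan: [-2.5, 0, 0, 0, -5, 0, 0, 0, -5, -3.5, -1.7, 0.06, -5, -7.1, -3.3, 0.12, -5, -10.6, -5.0, 0.18, -5, -14.1, -6.7, 0.24, -5, -17.7, -8.3, 0.3, -5, -21.2, -10.0, 0.36, -5, -24.76, -11.67, 0.415, -5, -24.76, -11.67, 0.415, -5, -24.76, -11.67, 0.415]

```text
time_s: 5.92
ee_pos: [0.536, -0.0126, 0.0594]
tool_rot: [[0.0, 0.065, 0.998], [0.0, 0.998, -0.065], [-1.0, 0.0, 0.0]]
ft_force: [0.9, -0.2, -2.1]
width: 0.412
```

```bash
python3 - <<'E'
from h import *
ps={n:snap(n) for n in ("top","scene","wrist")}
s=state(); print(s["time_s"],s["ee_pos"],np.round(s["tool_rot"],3).tolist(),s["width"],s["ft_force"])
t=ps["top"]
print(onz(t,[[312,211],[347,210]],.01))
for n,p in ps.items():
    for k in ("wedge_mid","wedge_tip"):
        for r in models.pinpoint(p,k)[:5]: print(n,k,round(r["p"],2),np.round(q(p,r["point"]),1))
cv2.imwrite("pics/g_top.png",cv2.resize(t["pixels"][80:280,230:430],None,fx=3,fy=3)); cv2.imwrite("pics/g_w.png",ps["wrist"]["pixels"])
E
```

```text
6.075 [ 0.53610594 -0.01204089  0.05930305] [[-0.0, 0.063, 0.998], [0.0, 0.998, -0.063], [-1.0, 0.0, -0.0]] 0.4171147163946997 [ 0.024623    0.60936798 -0.02324894]
[[ 0.51457516  0.02070627  0.01      ]
 [ 0.52164343 -0.07979271  0.01      ]]
top wedge_mid 0.94 [235.9 120.6]
top wedge_mid 0.75 [207.9 321.6]
top wedge_mid 0.72 [166.4 275. ]
top wedge_tip 0.92 [185.3 261.4]
top wedge_tip 0.86 [208.7 301.7]
top wedge_tip 0.79 [215.6 133.6]
scene wedge_mid 0.77 [439.1 274. ]
scene wedge_mid 0.65 [284.8 297.8]
scene wedge_mid 0.64 [445.4 236. ]
scene wedge_mid 0.25 [351.8 320.2]
scene wedge_tip 0.9 [306.6 305.6]
scene wedge_tip 0.88 [416.1 270.5]
scene wedge_tip 0.83 [281.8 217.5]
scene wedge_tip 0.61 [428.7 248.1]
scene wedge_tip 0.54 [297. 209.]
wrist wedge_mid 0.68 [310.  342.1]
```

View pics/g_top.png

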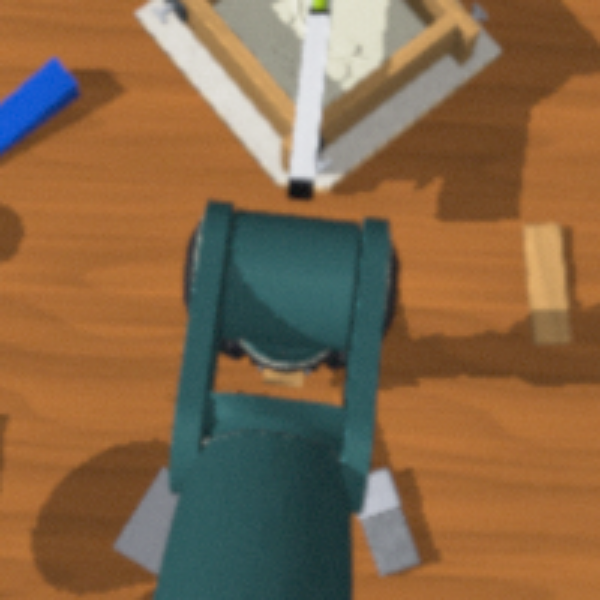

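View pics/g_w.png

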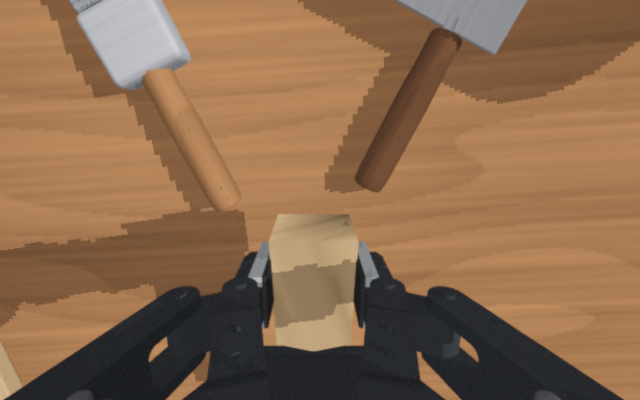

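```bash
python3 - <<'E'
from h import *
p=snap("scene"); s=state(); R=np.array(s["tool_rot"]); o=np.array(s["ee_pos"])
c=cv2.resize(p["pixels"][60:320,180:460],None,fx=2.8,fy=2.8,interpolation=cv2.INTER_CUBIC)
for h in np.arange(0,.40,.05):
    for f,col in((0,(0,0,255)),(.05,(255,255,0)),(.1,(255,0,255))):
        uv=proj(p,o-R[:,0]*h+np.array([f,0,0]))[0]; g=((uv-[180,60]+.5)*2.8).astype(int)
        cv2.circle(c,tuple(int(v) for v in g),2,col,-1)
        if f==0: cv2.putText(c,f"{h:.2f}",tuple(int(v) for v in g+[4,0]),0,.35,(0,255,255),1)
cv2.imwrite("pics/h.png",c)
E
```

```text
(no output)
```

View pics/h.png

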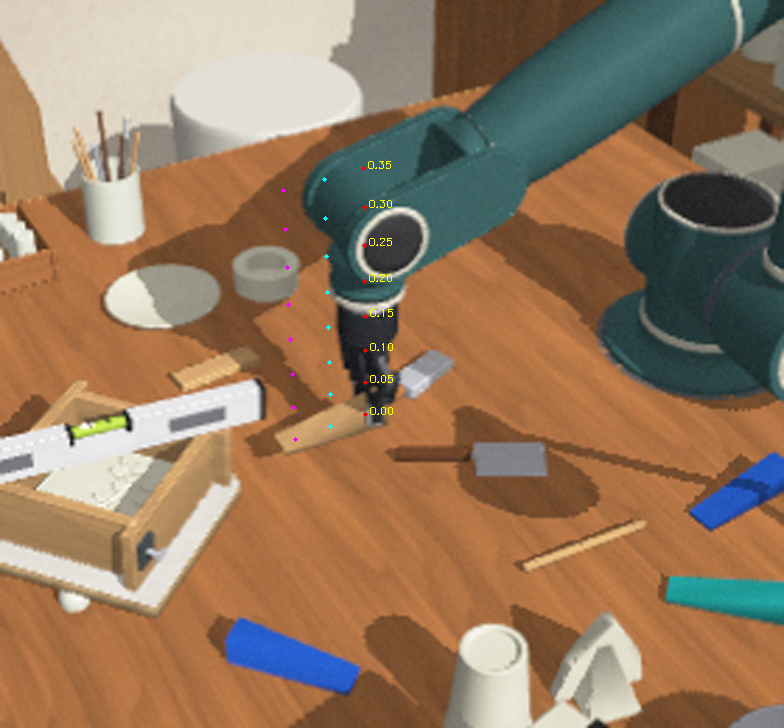

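Call:
send_rows:
  plan: [0, 0, 1.5, 0, 0, 0, 3, 0, 2, 0, 3, 0, 3.8, 0, 3, 0, 4.6, 0, 3, 0, 4.9, 0, 3, 0, 4.9, 0, 3, 0]

```text
time_s: 7.3
ee_pos: [0.5658, -0.0148, 0.0104]
tool_rot: [[0.0, 0.065, 0.998], [-0.0, 0.998, -0.065], [-1.0, -0.0, 0.0]]
ft_force: [-0.4, -0.5, -0.5]
width: 0.41
```

```bash
python3 - <<'E'
from h import *
p=snap("scene"); s=state(); print(s["time_s"],s["ee_pos"],s["ft_force"],s["width"])
c=cv2.resize(p["pixels"][160:270,220:380],None,fx=5,fy=5,interpolation=cv2.INTER_CUBIC)
o=np.array(s["ee_pos"]);R=np.array(s["tool_rot"])
V=[]
for l,h in [[70,8],[70,0],[-70,0],[-70,36]]:
    for w in(-18,18): V.append([o[0]+R[0,2]*(.049+l/1000)+R[0,1]*w/1000,o[1]+R[1,2]*(.049+l/1000)+R[1,1]*w/1000,h/1000])
uv=(proj(p,np.array(V))-[220,160]+.5)*5
for i,j in((0,1),(2,3),(4,5),(6,7),(0,2),(2,4),(4,6),(6,0),(1,3),(3,5),(5,7),(7,1)): cv2.line(c,tuple(int(k) for k in uv[i]),tuple(int(k) for k in uv[j]),(0,0,255),1)
cv2.imwrite("pics/i.png",c)
E
```

```text
7.35 [ 0.56592013 -0.01475368  0.0103766 ] [-0.00138803  0.03592576 -1.0285044 ] 0.4146992484620343
```

View pics/i.png

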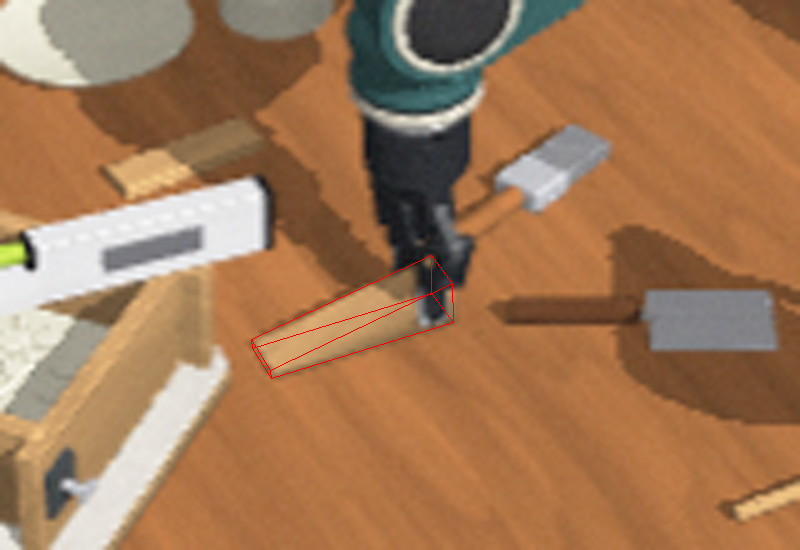

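The wedge model overlays the gripped wedge exactly. I'll slide it in to about 29 mm.

Call:
send_rows:
  plan: [0.05, 0, 0.5, 0, 0.1, 0, 1, 0, 0.1, 0, 1.7, 0, 0.1, 0, 2.5, 0, 0.1, 0, 3.2, 0, 0.1, 0, 3.8, 0, 0.1, 0, 4.4, 0, 0.1, 0, 4.9, 0, 0.1, 0, 5.4, 0, 0.1, 0, 5.8, 0, 0.1, 0, 6, 0, 0.1, 0, 6, 0]

```text
time_s: 8.85
ee_pos: [0.6263, -0.0187, 0.0101]
tool_rot: [[0.0, 0.065, 0.998], [-0.0, 0.998, -0.065], [-1.0, -0.0, 0.0]]
ft_force: [-6.0, -0.3, 8.6]
width: 0.41
```

```bash
python3 - <<'E'
from h import *
s=state(); print(s["time_s"],s["ee_pos"],s["ft_force"],s["width"])
p=snap("scene");w=snap("wrist")
cv2.imwrite("pics/j.png",cv2.resize(p["pixels"][160:270,220:380],None,fx=5,fy=5,interpolation=cv2.INTER_CUBIC))
E
```

```text
8.85 [ 0.62634076 -0.01865597  0.01010676] [-5.97943422 -0.28123292  8.5842626 ] 0.41047665611660633
```

View pics/j.png

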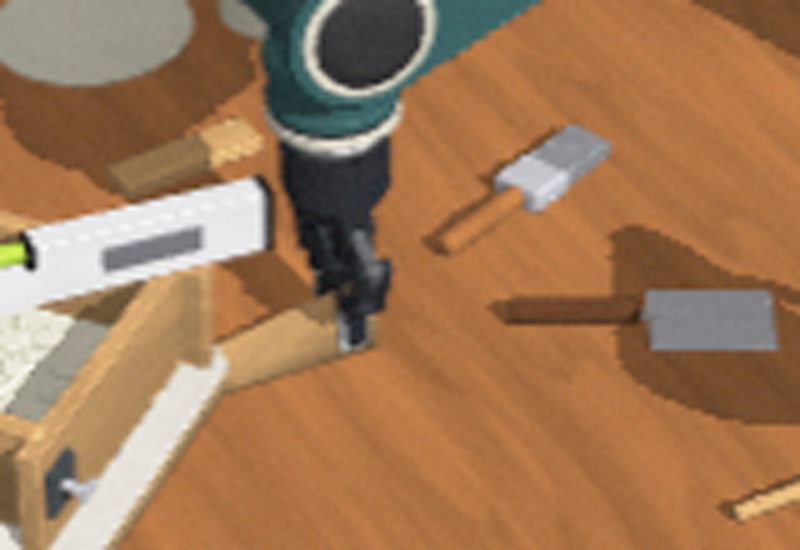

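The thin end is under the corner and nothing is touching the level. I'll release, back off and turn the hand 90°.

Call:
send_rows:
  plan: [0, 0, 0, 0, 0, 0, 0, 0, 0, 0, 0, 0, 0, 0, 0, 0, 0, 0, 0, 0, 0, 0, 0, 0]
  fingers: 8.54

```text
time_s: 9.7
ee_pos: [0.6259, -0.0186, 0.0093]
tool_rot: [[0.0, 0.065, 0.998], [0.0, 0.998, -0.065], [-1.0, 0.0, 0.0]]
ft_force: [-0.6, 0.0, 0.7]
width: 1.001
```

Call:
send_rows:
  plan: [0, 0, -1.5, 0, -1, 0, -4, 0, -4, 0, -7, 0.17, -6, 0, -9.3, 0.34, -6, 0, -9.3, 0.52, -6, 0, -9.3, 0.7, -6, 0, -9.3, 0.88, -6, 0, -9.3, 1.06, -6, 0, -9.3, 1.24, -6, 0, -9.3, 1.41, -6, 0, -9.3, 1.571, -6, 0, -9.3, 1.571]

```text
time_s: 11.2
ee_pos: [0.5323, -0.0126, 0.0692]
tool_rot: [[-0.0, 0.998, -0.064], [0.0, -0.064, -0.998], [-1.0, -0.0, -0.0]]
ft_force: [-0.4, 1.0, 0.7]
width: 1.003
```

```bash
python3 - <<'E'
from h import *
p=snap("scene"); w=snap("wrist"); t=snap("top"); s=state(); print(s["time_s"],s["ee_pos"],np.round(s["tool_rot"],3).tolist(),s["ft_force"],s["width"],np.round(s["joints"],2))
a=cv2.resize(p["pixels"][160:270,220:380],None,fx=4,fy=4,interpolation=cv2.INTER_CUBIC)
cv2.imwrite("pics/k.png",a);cv2.imwrite("pics/k_w.png",w["pixels"])
v=[ .6263+.998*.049-.0,-.0187-.065*.049,-.065]
for n,p in(("scene",p),("top",t)):
    for k in ("wedge_mid","wedge_tip"):
        for r in models.pinpoint(p,k)[:5]: print(n,k,round(r["p"],2),np.round(q(p,r["point"]),1))
    print("expect mid",proj(p,[v[0],v[1],.011]))
E
```

```text
11.35 [ 0.53269138 -0.01258471  0.06928565] [[0.0, 0.998, -0.062], [-0.0, -0.062, -0.998], [-1.0, 0.0, 0.0]] [ 0.81001738 -0.14851709 -0.65808572] 1.0006079065548628 [-0.07 -0.1   1.93 -0.    1.31 -0.01]
scene wedge_mid 0.98 [284.6 294.7]
scene wedge_mid 0.8 [276.4 229.8]
scene wedge_mid 0.68 [437.  270.6]
scene wedge_mid 0.57 [444.  234.2]
scene wedge_mid 0.36 [276.1 162.9]
scene wedge_tip 0.92 [306.3 303.4]
scene wedge_tip 0.71 [256.9 236.7]
scene wedge_tip 0.65 [418.2 270.5]
scene wedge_tip 0.6 [429.3 246.1]
scene wedge_tip 0.16 [272.9 159.5]
expect mid [[274.21498402 229.06682899]]
top wedge_mid 0.94 [208.1 322.7]
top wedge_mid 0.75 [238.4 121.2]
top wedge_mid 0.65 [167.9 279.1]
top wedge_mid 0.43 [329.  157.2]
top wedge_tip 0.78 [216.8 135.4]
top wedge_tip 0.73 [183.9 260.3]
top wedge_tip 0.6 [209.  301.2]
top wedge_tip 0.5 [330.1 132.8]
expect mid [[328.8143636 157.9498628]]
```

View pics/k.png

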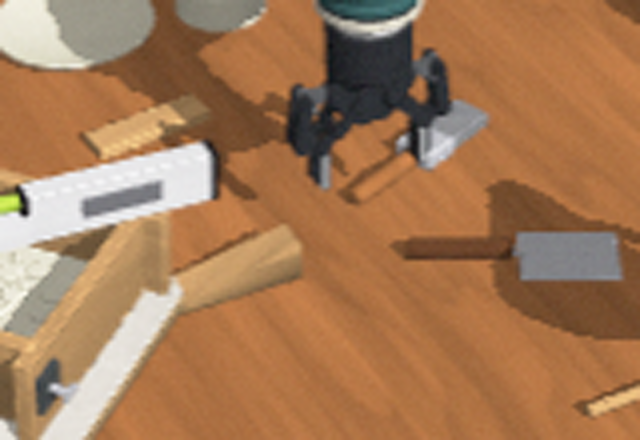

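View pics/k_w.png

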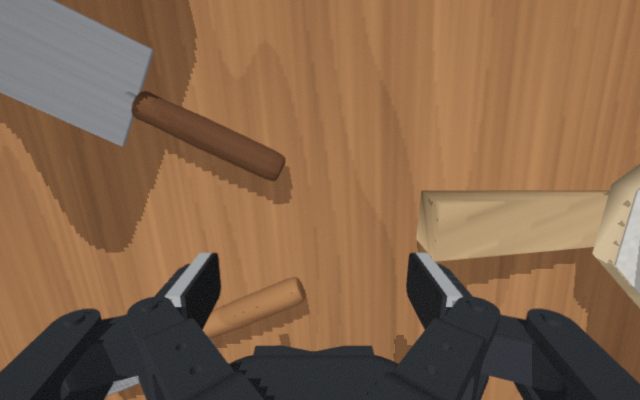

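```bash
python3 - <<'E'
from h import *
p=snap("wrist")
print(onz(p,[[300,290],[208,325],[283,165],[140,100]],.008))
print("butt bottom",onz(p,[[441,258],[417,238]],0.0),"butt top",onz(p,[[424,192],[436,203]],.036))
s=p["_state"];R=np.array(s["tool_rot"]);o=np.array(s["ee_pos"])
# finger pads inner/outer: project test points
for x in (-.013,-.03,-.06):
  print(x,[np.round(proj(p,o+R@np.array([x,y,0]))[0],0).tolist() for y in(-.06,-.05,-.0425,.0425,.05,.057,.065)])
E
```

```text
[[ 0.51897258 -0.06709735  0.008     ]
 [ 0.44718944 -0.09234019  0.008     ]
 [ 0.51485656  0.02563406  0.008     ]
 [ 0.4307791   0.07123122  0.008     ]]
butt bottom [[ 0.62408449 -0.0518993   0.        ]
 [ 0.60609225 -0.03488772  0.        ]] butt top [[0.59760541 0.00915674 0.036     ]
 [0.60476323 0.00208188 0.036     ]]
-0.013 [[184.0, 272.0], [206.0, 272.0], [222.0, 272.0], [408.0, 272.0], [424.0, 272.0], [440.0, 272.0], [457.0, 272.0]]
-0.03 [[167.0, 292.0], [192.0, 292.0], [210.0, 292.0], [420.0, 292.0], [438.0, 292.0], [456.0, 292.0], [476.0, 292.0]]
-0.06 [[123.0, 345.0], [156.0, 345.0], [180.0, 345.0], [451.0, 345.0], [476.0, 345.0], [498.0, 345.0], [524.0, 345.0]]
```

Call:
send_rows:
  plan: [2.5, 0, 0, 0, 5, 0, 0, 0, 6.5, 0, 0, 0, 6.9, 0, 0, 0, 6.9, 0.5, 0, 0, 6.9, 1, 0, 0, 6.9, 1, 0, 0]

```text
time_s: 12.48
ee_pos: [0.5437, -0.0133, 0.0009]
tool_rot: [[0.001, 0.998, -0.065], [-0.0, -0.065, -0.998], [-1.0, 0.001, -0.0]]
ft_force: [0.7, 0.2, 0.7]
width: 1.002
```

Call:
send_rows:
  plan: [0, 0.4, 0, 0, 0, 0.8, 0, 0, 0, 1.2, 0, 0, 0, 1.6, 0, 0, 0, 2, 0, 0, 0, 2, 0, 0]

```text
time_s: 13.22
ee_pos: [0.5624, -0.0145, 0.0004]
tool_rot: [[-0.002, 0.998, -0.065], [0.0, -0.065, -0.998], [-1.0, -0.002, 0.0]]
ft_force: [-12.2, 0.9, 8.9]
width: 0.998
```

```bash
python3 - <<'E'
from h import *
p=snap("scene"); w=snap("wrist"); s=state(); print(s["time_s"],s["ee_pos"],s["ft_force"],s["width"])
a=cv2.resize(p["pixels"][160:270,220:380],None,fx=4,fy=4,interpolation=cv2.INTER_CUBIC)
cv2.imwrite("pics/l.png",a);cv2.imwrite("pics/l_w.png",w["pixels"])
for r in models.pinpoint(p,"wedge_mid")[:5]: 
    uv=q(p,r["point"]);print(round(r["p"],2),np.round(uv,1),onz(p,[uv],.011))
E
```

```text
13.325 [ 5.62415915e-01 -1.45171215e-02  3.49464228e-04] [-11.44707059  -0.03394122   8.54143613] 1.0014213552221227
0.8 [274.  230.8] [[ 0.67994027 -0.01389496  0.011     ]]
0.68 [285.4 294.8] [[0.77855439 0.27004505 0.011     ]]
0.59 [438.1 272.3] [[0.31438433 0.42670469 0.011     ]]
0.58 [446.7 232.9] [[0.16145686 0.29414043 0.011     ]]
```

View pics/l.png

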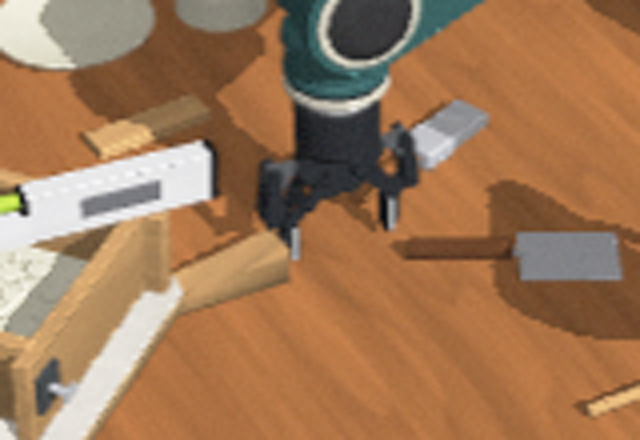

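View pics/l_w.png

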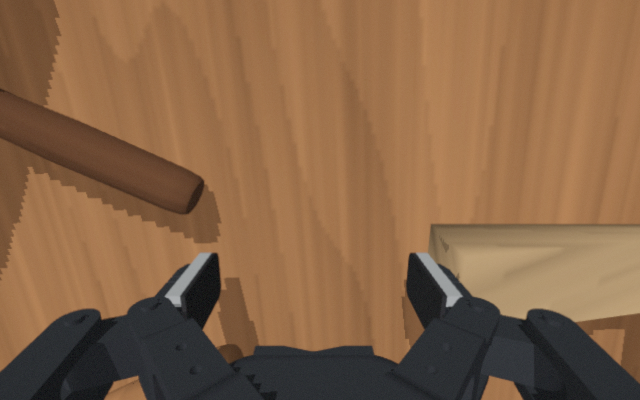

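```bash
python3 - <<'E'
from h import *
p=snap("scene"); s=state();R=np.array(s["tool_rot"]);o=np.array(s["ee_pos"])
x0,y0,x1,y1=255,170,345,250; f=8
c=cv2.resize(p["pixels"][y0:y1,x0:x1],None,fx=f,fy=f,interpolation=cv2.INTER_CUBIC)
def L(P,Q,col,t=1):
    g=(proj(p,np.array([o+R@np.array(P),o+R@np.array(Q)]))-[x0,y0]+.5)*f
    cv2.line(c,tuple(int(k) for k in g[0]),tuple(int(k) for k in g[1]),col,t)
for h in np.arange(0,.121,.02): L([-h,-.08,0],[-h,.08,0],(0,255,255) if abs(h)>1e-6 else (0,0,255))
for y in np.arange(-.06,.0801,.02): L([0,y,0],[-.12,y,0],(255,255,0) if abs(y)>1e-6 else (0,0,255))
cv2.imwrite("pics/m.png",c)
E
```

```text
(no output)
```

View pics/m.png

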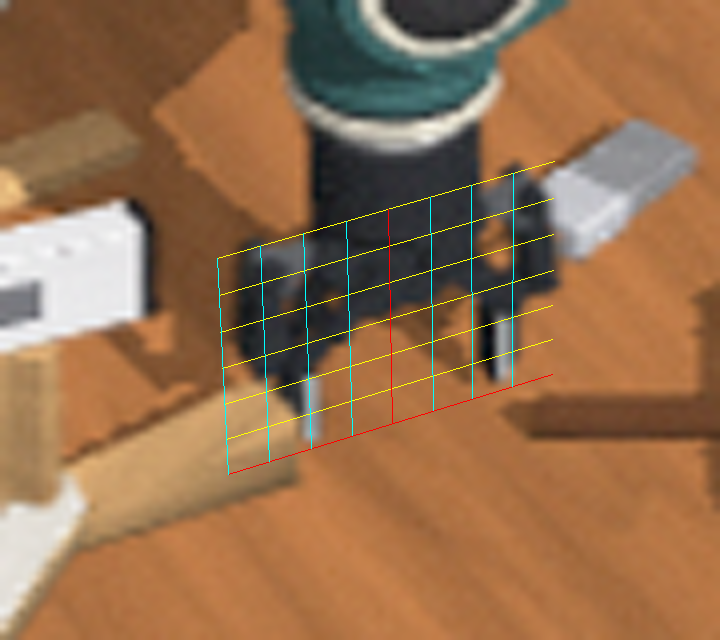

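The knuckles bulge about 24 mm ahead of the tip, up to roughly 115 mm above the TCP. The level's underside near its end should be about 121 mm when levelled. I'll lower the hand 6 mm for clearance and keep pushing, looking as I go.

Call:
send_rows:
  plan: [0, -0.8, 0, 0, 0.3, -0.8, 0, 0, 0.6, -0.8, 0, 0, 0.6, -0.3, 0, 0, 0.6, 0.2, 0, 0, 0.6, 0.6, 0, 0, 0.6, 1.0, 0, 0, 0.6, 1.4, 0, 0, 0.6, 1.8, 0, 0, 0.6, 2.2, 0, 0, 0.6, 2.5, 0, 0, 0.6, 2.5, 0, 0]

```text
time_s: 14.92
ee_pos: [0.5873, -0.0161, -0.0059]
tool_rot: [[-0.003, 0.998, -0.065], [0.0, -0.065, -0.998], [-1.0, -0.003, 0.0]]
ft_force: [-13.5, 0.5, 6.4]
width: 0.999
```

```bash
cat > look.py <<'E'
from h import *
import sys
tag=sys.argv[1]
p=snap("scene"); t=snap("top"); w=snap("wrist"); s=state(); print(s["time_s"],s["ee_pos"],np.round(s["ft_force"],1),s["width"])
x0,y0,x1,y1=140,170,345,270
cv2.imwrite(f"pics/{tag}_s.png",cv2.resize(p["pixels"][y0:y1,x0:x1],None,fx=3.9,fy=3.9,interpolation=cv2.INTER_CUBIC))
a=cv2.resize(t["pixels"][45:105,310:370],None,fx=8,fy=8,interpolation=cv2.INTER_CUBIC)
b=cv2.resize(p["pixels"][190:230,190:240],None,fx=6,fy=6,interpolation=cv2.INTER_CUBIC)
b=cv2.copyMakeBorder(b,0,480-b.shape[0],0,0,cv2.BORDER_CONSTANT)
cv2.imwrite(f"pics/{tag}_b.png",np.hstack([a,b])); cv2.imwrite(f"pics/{tag}_w.png",w["pixels"])
for r in models.pinpoint(p,"wedge_mid")[:4]:
    uv=q(p,r["point"]); X=onz(p,[uv],.011)[0]
    if abs(X[1])<.06: print("mid",round(r["p"],2),X)
for k in("corner","level_end"):
    o=[]
    for P in(p,t):
        r=models.pinpoint(P,k); 
        if r: o.append((P,q(P,r[0]["point"])))
    if len(o)==2: print(k,np.round(tri(o),4))
E
python3 look.py n
```

```text
15.075 [ 0.58726515 -0.0161288  -0.0058858 ] [-11.4   1.1   6.2] 0.9977493569532216
mid 0.81 [ 0.70634004 -0.01734672  0.011     ]
mid 0.64 [ 0.75758489 -0.03709003  0.011     ]
corner [ 0.7148 -0.0182  0.0244]
```

View pics/n_s.png

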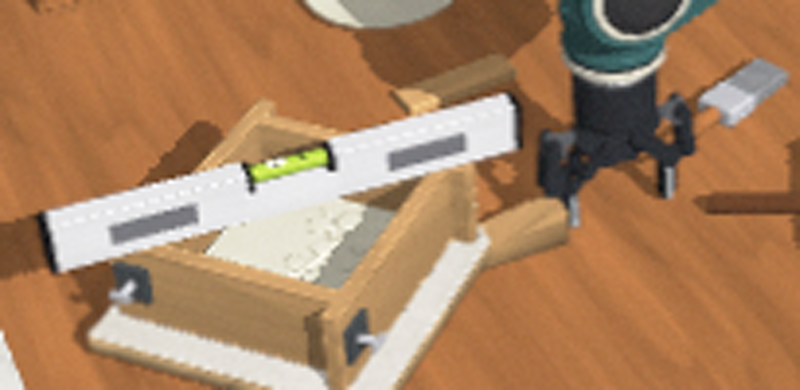

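View pics/n_b.png

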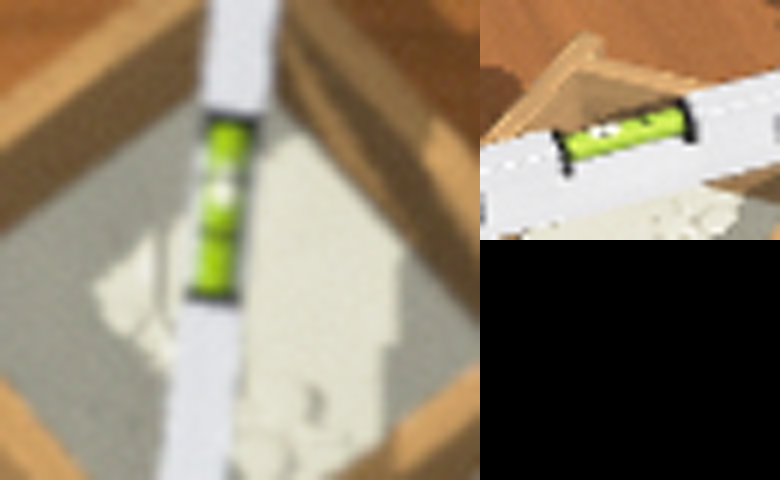

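View pics/n_w.png

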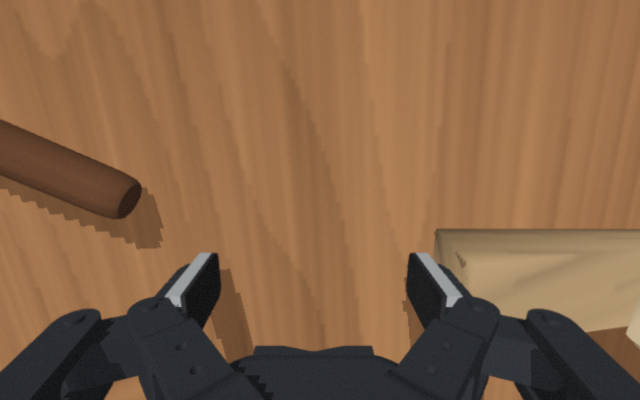

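The wedge is about 60 mm in and straight. I'll push 13 mm more, then look at the vial from above.

Call:
send_rows:
  plan: [0, 0.25, 0, 0, 0, 0.5, 0, 0, 0, 0.75, 0, 0, 0, 1.0, 0, 0, 0, 1.2, 0, 0, 0, 1.3, 0, 0, 0, 1.3, 0, 0]

```text
time_s: 16.2
ee_pos: [0.6, -0.0169, -0.0059]
tool_rot: [[-0.003, 0.998, -0.065], [0.0, -0.065, -0.998], [-1.0, -0.003, 0.0]]
ft_force: [-16.3, 0.9, 8.7]
width: 0.995
```

```bash
python3 look.py o
```

```text
16.35 [ 0.599997   -0.01695818 -0.00589239] [-16.8   1.1   8.9] 1.0005426752060087
mid 0.56 [ 0.71196298 -0.03322061  0.011     ]
corner [ 0.7169 -0.0147  0.0273]
```

View pics/o_s.png

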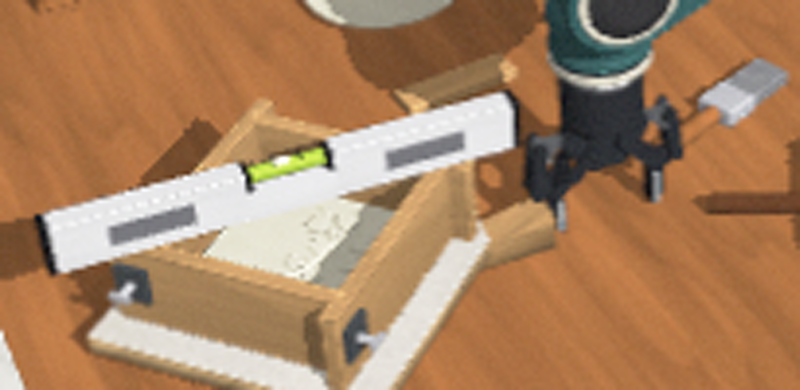

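View pics/o_b.png

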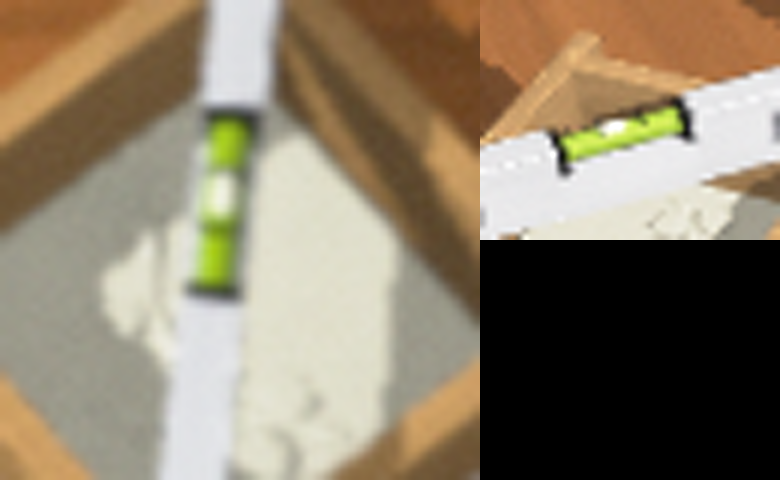

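The bubble has moved almost to the middle but may still be settling. I'll back off, rise and check it from above with the wrist camera.

Call:
send_rows:
  plan: [0, -1, 0, 0, 0, -3, 0, 0, -3, -4, 0, 0, -8, -4, 0, 0, -14, -4, 0, 0, -20, -4, 0, 0, -25, -3, 0, 0, -28, 2, 0, 0, -28, 8, 0, 0, -28, 14, 0, 0, -28, 18, 0, 0, -28, 18, 0, 0]

```text
time_s: 18.1
ee_pos: [0.7823, -0.029, 0.2716]
tool_rot: [[-0.003, 0.998, -0.065], [0.0, -0.065, -0.998], [-1.0, -0.003, -0.0]]
ft_force: [-0.2, 0.4, -0.1]
width: 1.006
```

```bash
cat > look2.py <<'E'
from h import *
import sys
w=snap("wrist"); s=w["_state"]; print(s["time_s"],s["ee_pos"],np.round(s["ft_force"],1))
cv2.imwrite(f"pics/{sys.argv[1]}_w.png",w["pixels"])
uv=proj(w,[.716+.162*.998,-.0245-.162*.065,.172])[0].astype(int);print("vial exp",uv)
x0,y0=max(uv[0]-50,0),max(uv[1]-35,0); cv2.imwrite(f"pics/{sys.argv[1]}_v.png",cv2.resize(w["pixels"][y0:y0+70,x0:x0+100],None,fx=8,fy=8,interpolation=cv2.INTER_CUBIC)); print(x0,y0)
E
python3 look2.py p
```

```text
18.1 [ 0.7822987  -0.02896005  0.27155065] [-0.2  0.4 -0.1]
vial exp [433 202]
383 167
```

View pics/p_w.png

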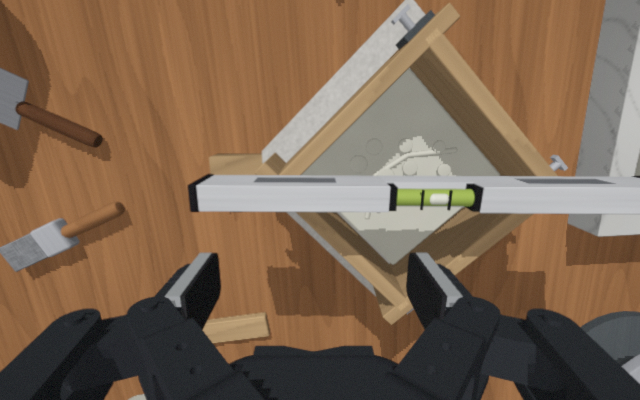

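View pics/p_v.png

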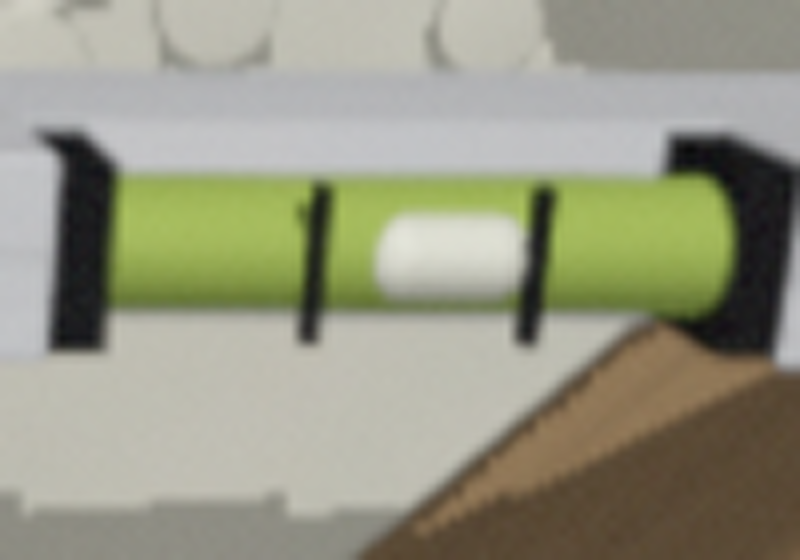

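Lines show at crop x≈313 and 536, with the bubble from 375 to about 525 or beyond, seen obliquely. It sits on the far side by 3–4 mm. I'll move directly above the vial to remove parallax.

Call:
send_rows:
  plan: [0, 4, 0, 0, 0, 8, 0, 0, 0, 10.5, 0, 0, 0, 10.5, 0, 0]

```text
time_s: 18.65
ee_pos: [0.8856, -0.0356, 0.2736]
tool_rot: [[-0.001, 0.998, -0.065], [0.0, -0.065, -0.998], [-1.0, -0.001, 0.0]]
ft_force: [-0.3, 0.1, 1.1]
width: 1.001
```

```bash
python3 look2.py q
```

```text
18.65 [ 0.88559209 -0.03560761  0.27355027] [-0.3  0.1  1.1]
vial exp [304 202]
254 167
```

View pics/q_v.png

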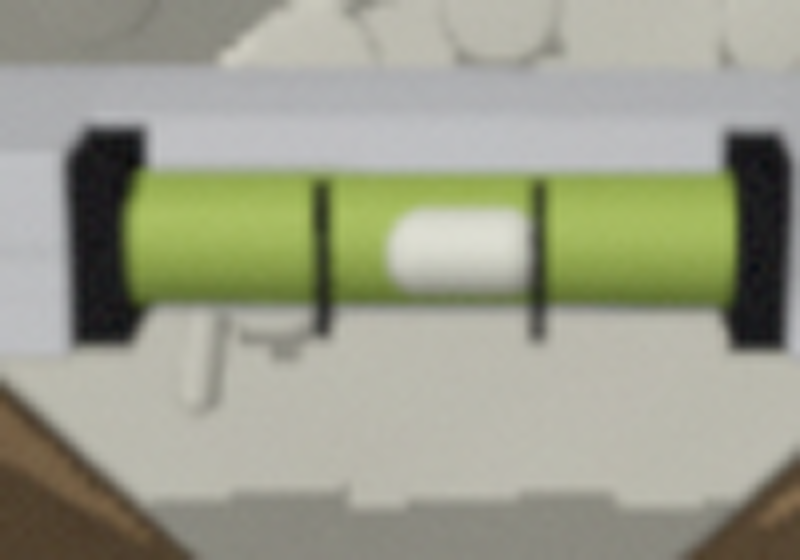

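View pics/q_w.png

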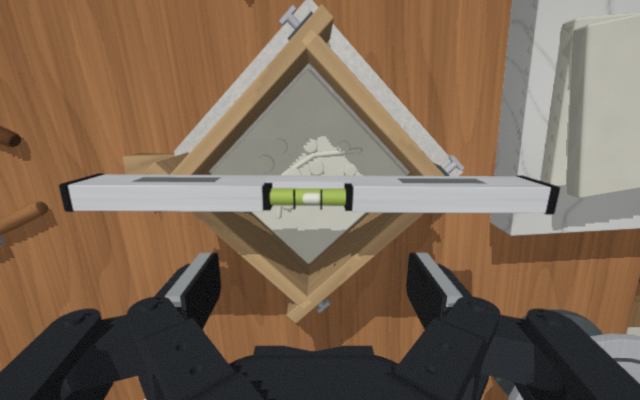

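Directly overhead, the lines are at 322 and 539 and the bubble runs from 386 to past 530, so the offset is about +3 to +4.5 mm. That needs about 11 mm more. I'll go back down behind the butt.

Call:
send_rows:
  plan: [0, -5, 0, 0, 0, -10.5, 0, 0, 0, -16, 0, 0, 0, -21.5, 0, 0, 0, -27, 0, 0, 0, -31.5, 0, 0, 2, -32.5, 0, 0, 7, -32.5, 0, 0, 13, -32.5, 0, 0, 19, -32.5, 0, 0, 24, -32.5, 0, 0, 26, -32.5, 0, 0]

```text
time_s: 20.2
ee_pos: [0.5587, -0.0142, 0.0124]
tool_rot: [[-0.002, 0.998, -0.065], [0.0, -0.065, -0.998], [-1.0, -0.002, -0.0]]
ft_force: [0.5, 0.7, 0.6]
width: 1.003
```

Call:
send_rows:
  plan: [1.5, 0, 0, 0, 2, 0, 0, 0, 2, 1.5, 0, 0, 2, 2.8, 0, 0, 2, 3.5, 0, 0, 2, 4, 0, 0, 2, 4.3, 0, 0, 2, 4.6, 0, 0, 2, 4.9, 0, 0, 2, 5.1, 0, 0, 2, 5.1, 0, 0]

```text
time_s: 21.58
ee_pos: [0.6108, -0.0176, -0.0055]
tool_rot: [[-0.003, 0.998, -0.065], [0.0, -0.065, -0.998], [-1.0, -0.003, -0.0]]
ft_force: [-17.6, 0.8, 12.1]
width: 0.996
```

```bash
python3 look.py r
```

```text
21.725 [ 0.61083518 -0.01761397 -0.00548215] [-17.4   0.8  11.6] 1.0017817754998188
mid 0.72 [ 0.73206694 -0.01427171  0.011     ]
corner [ 0.7146 -0.0137  0.0269]
```

View pics/r_s.png

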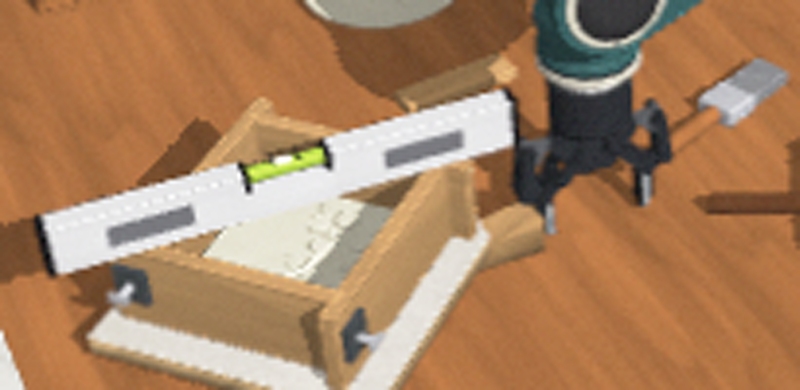

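View pics/r_b.png

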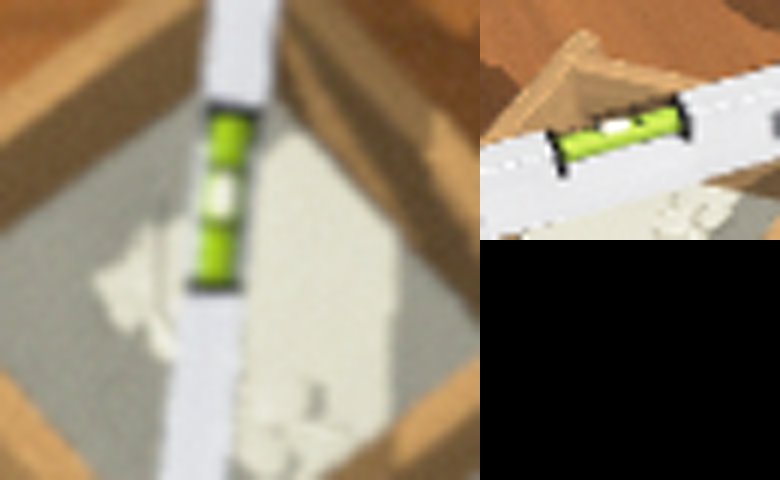

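Retreating to look from directly overhead.

Call:
send_rows:
  plan: [0, -1, 0, 0, 0, -3, 0, 0, -2, -5, 0, 0, -8, -5, 0, 0, -14, -5, 0, 0, -20, -5, 0, 0, -25, -4, 0, 0, -28, 1, 0, 0, -28, 7, 0, 0, -28, 13, 0, 0, -28, 19, 0, 0, -28, 23, 0, 0]

```text
time_s: 23.48
ee_pos: [0.8432, -0.0328, 0.2729]
tool_rot: [[-0.001, 0.998, -0.065], [0.0, -0.065, -0.998], [-1.0, -0.001, -0.0]]
ft_force: [-0.3, 0.5, -0.0]
width: 0.998
```

Call:
send_rows:
  plan: [0, 4, 0, 0, 0, 4.9, 0, 0, 0, 4.9, 0, 0]

```text
time_s: 23.85
ee_pos: [0.8902, -0.0359, 0.2735]
tool_rot: [[-0.001, 0.998, -0.065], [0.0, -0.065, -0.998], [-1.0, -0.001, 0.0]]
ft_force: [-0.1, 0.3, 0.4]
width: 1.005
```

```bash
python3 look2.py t
```

```text
23.85 [ 0.89024524 -0.03586606  0.27354907] [-0.1  0.3  0.4]
vial exp [298 202]
248 167
```

View pics/t_v.png

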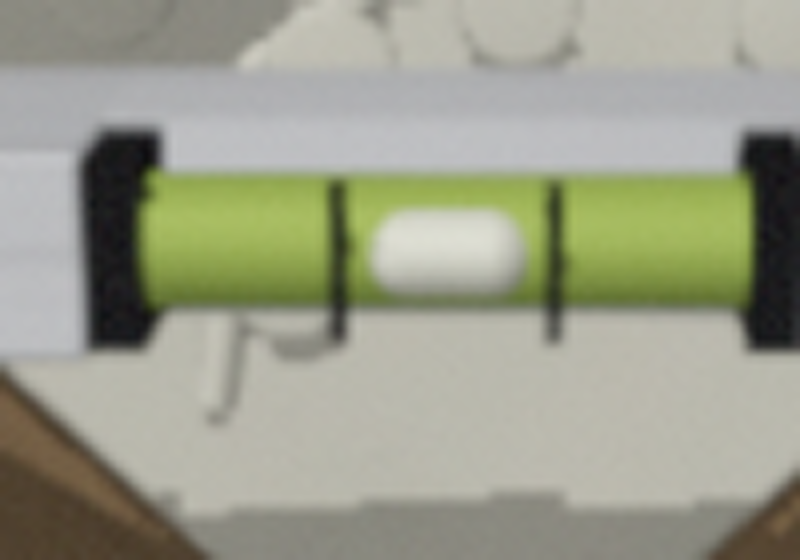

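View pics/t_w.png

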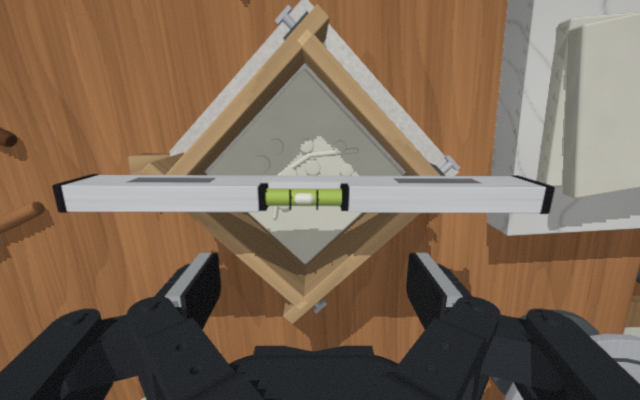

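The bubble is at 371–526 between lines at 338 and 554, so the offset is about +0.3 mm: centred. I'll move the hand clear and do the final checks.

Call:
send_rows:
  plan: [0, -5, 0, 0, 0, -10, 0, 0, 0, -15, 0, 0, 0, -20, 0, 0, 0, -25, 0, 0, 0, -30, 0, 0, 0, -33, 0, 0, 0, -35, 0, 0, 0, -35, 0, 0, 0, -35, 0, 0]

```text
time_s: 25.15
ee_pos: [0.5409, -0.0131, 0.2747]
tool_rot: [[0.001, 0.998, -0.065], [-0.0, -0.065, -0.998], [-1.0, 0.001, 0.0]]
ft_force: [0.4, 0.3, 0.8]
width: 1.001
```

```bash
python3 look.py u; python3 - <<'E'
from h import *
for n in("top","scene"):
    p=snap(n)["pixels"]; a=cv2.imread(f"pics/a_{n}.png")
    cv2.imwrite(f"pics/v_{n}.png",p)
    pts={"top":dict(Lcorner=(276,84),Rcorner=(396,97),packer=(413,174),plate=(477,177),ring=(470,229),beaker=(170,158),bracket=(160,205),blue=(235,119),brush=(357,250),knife=(285,255)),"scene":dict(Lcorner=(235,277),far=(164,256),nearb=(263,235),packer=(257,191),knife=(362,224),beaker=(355,305),bracket=(393,298),stick=(390,253))}[n]
    for k,(x,y) in pts.items():
        T=a[y-9:y+10,x-9:x+10]; r=cv2.matchTemplate(p[max(y-16,0):y+17,x-16:x+17],T,cv2.TM_CCOEFF_NORMED); _,m,_,l=cv2.minMaxLoc(r); print(n,k,round(m,2),l[0]-7,l[1]-7)
E
```

```text
25.3 [ 0.54133851 -0.01319232  0.27403549] [-0.3 -0.  -0.2] 1.0006896080195007
mid 0.66 [ 0.72830402 -0.01935284  0.011     ]
corner [ 0.6313 -0.4586 -0.266 ]
top Lcorner 0.99 0 -1
top Rcorner 0.98 0 -1
top packer 1.0 0 0
top plate 0.26 3 -7
top ring 1.0 0 0
top beaker 1.0 0 0
top bracket 1.0 0 0
top blue 1.0 0 0
top brush 0.67 3 6
top knife 0.19 -2 -1
scene Lcorner 0.98 0 -1
scene far 0.99 0 1
scene nearb 0.94 0 -2
scene packer 0.79 2 -3
scene knife 1.0 -1 0
scene beaker 1.0 0 0
scene bracket 1.0 0 0
scene stick 0.94 0 0
```

View pics/u_s.png

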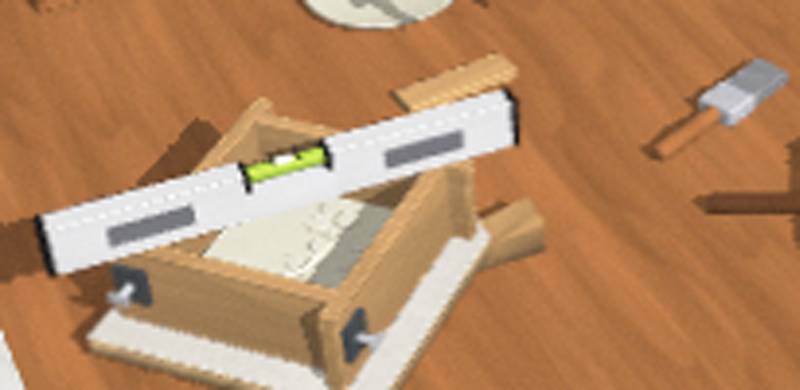

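View pics/u_b.png

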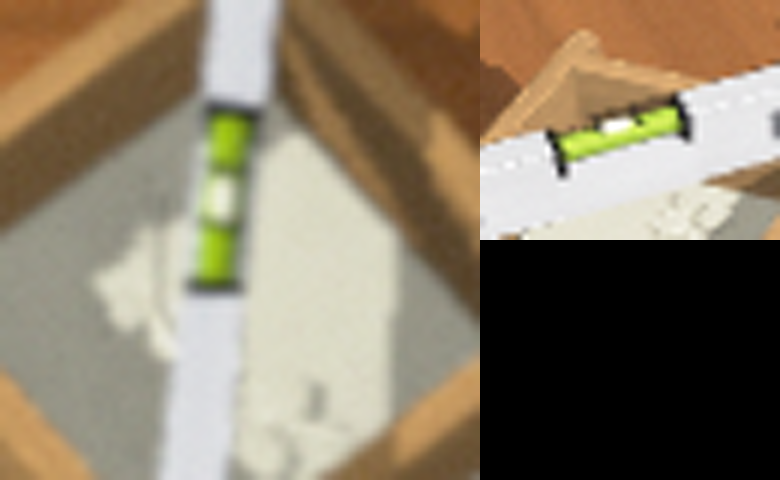

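```bash
python3 - <<'E'
from h import *
print(workorder.job_done()); print(state()["time_s"])
E
```

```text
the job is handed in; nothing more can be done
None
the job is handed in; nothing more can be done
```

The wooden wedge is under the near corner, about 84 mm in along the diagonal, and the bubble sits centred. I handed the job in at about 25 s, with the gripper clear of everything.

I gripped the wedge from above and started it under the corner to about 29 mm. The moves can't tilt the hand back as the task describes, so I finished the push with the back of the open front finger. I checked the bubble twice from directly overhead with the wrist camera.

**Last checks**
- **Bubble:** in the last overhead look the offset was about +0.3 mm against the 2 mm allowed. The vial looked the same from the fixed cameras after the hand had left.
- **Board:** it matched its starting place to within about 1 pixel (roughly 2 mm), and part of that is the corner being raised. I did not measure it more finely.
- **Forces:** the highest wrist force I saw was about 21 N while pushing. My estimates put the knuckles about 15 mm below the level's near end, and no reading suggested they touched it.
- **Bystanders:** the ring mould, beaker, bracket, packer, knife and stick matched their starting places in at least one view.

**Unclear or in disagreement**
- The top-view matches for the plate, brush and knife failed, as did the side-view match for the packer. The arm or its shadow covered these, or the raised level in front of the packer. The packer and knife matched well in the other view. The plate and brush were not confirmed by matching, though the brush looked to be in its usual place in the final side picture.
- The network's corner point was wrong in the last picture, so I ignored it.

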